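# Latch the cup carrier's gate

### The job

The front gate of the steel cup carrier stands open. Lift its latch bar by the knob, swing the gate in, and let the bar drop behind the keeper's front lip into the notch, so that the gate stays shut when you let go. Press the bar and gate only lightly against the keeper, and leave the two cups standing where they are.

Things in the scene. Friction and masses are not known exactly. Their poses are not given: they have to be found in the camera images.
- carrier: Fixed open-fronted steel tray, 238 mm wide (y), 166 mm deep (x), walls 84 mm high (88 with the rolled rim), on the worktop; origin under its middle, x from its open front to its back, y to its left seen from the front, z up. The gate's upright hinge line is at x -85, y +115 mm in this frame, on a 104 mm post.
- notch_nominal (a point): Drawing position of the notch middle, fixed on the carrier at x -85, y -133, z 104 mm (underside of the fallen bar), axes as the carrier. The real keeper is bolted through slots and set differently each time: its notch lies up to 15 mm in front of or behind this point (x) and is not measured. The keeper is steel, 20 mm wide (y); from front to back: lip, notch, back wall.
- lip_nominal (a point): Middle of the top of the keeper's lip at the drawing position (shifts with the notch): x -111.5, z 120 mm in the carrier frame. The lip is flat-topped, 42 mm long in x; behind it the notch, 11 mm long, open above, 20 mm deep; then the back wall, 30 mm thick, top at z 134 mm. All faces upright, no ramp: the bar must be lifted over.
- spring_buffer (a point): Drawing position of the face of a small rubber-tipped spring buffer behind the gate's free end, 200 mm from the hinge, z 60 mm. It pushes the gate outward (towards the robot) once the gate is within about 0.075 rad of 0: 1.5 N at first, growing by 100 N/m.
- gate (a joint): Swing of the gate on its hinge (rad): 0 = square across the front, positive = open to the robot. Reaches 217 mm from the hinge, 18 mm thick, top at z 100 mm. Stays where left except against the buffer (friction 0.08 N m). Bar in the notch: reads -0.07 to 0.07 by the keeper's setting. At 0.107 the bar is above the lip for every setting; over 0.27 it is in front of it.
- push_plate (a point): Middle of the front face of a 36 x 36 mm steel pad, 8 mm thick, on a short stem on the front of the gate near its free end, 190 mm from the hinge, 40 mm in front of the gate's middle plane, z 82 mm (pad from z 64 to 100 mm). Its x axis points into the gate (the pushing direction), y along the gate to the hinge.
- latch_bar: Dark steel flat bar 8 mm thick, 20 mm high, about 120 g, along the top of the gate; origin on its pivot, 60 mm from the hinge along the gate, z 114 mm. x axis: the gate's normal (inwards); y: along the bar to the hinge. It swings only up, in the gate's plane (0 to 0.6 rad), falls by its weight; when down it lies level, underside at z 104 mm, ending 202 mm from the pivot.
- bar_knob (a point): Centre of the black ball knob, 20 mm in diameter, standing above the bar on an 8 mm stem: 65 mm from the pivot along the bar and 38 mm above the bar's centre line; z 152 mm with the bar down.
- bar_tip (a point): Point in the middle of the bar's thickness and height, 188 mm from the pivot, where it crosses the keeper. z 114 mm when the bar is fully down, about 130 mm when it rests on the keeper's lip.
- cup_left: Steel cup 71 mm across, 74 mm high, standing in the carrier; origin under its middle. Leave it alone.
- cup_right: The other steel cup, same size, standing in the carrier; origin under its middle. Leave it alone.

How it is judged:
By the outcome, as a careful person would: the job done as asked, in the order asked, and still so for the second after the job is handed in, with the robot touching nothing.
It also fails if it takes over 61 s, if anything falls off the work surface, if the arm or the gripper's body presses on something with over 40 N, if the wrist force passes 120 N, or if a joint passes its speed limit or range.

### The arm

A 6-joint arm with a two-finger parallel gripper is mounted at the origin on a cart in front of the work surface, level with it; the furniture and walls round the work are solid. World frame = base frame: x ahead of the robot, y to its left, z up, the work surface at z = 0. Lengths are in mm, angles in rad, forces in N, time in s.
With the tool pointing down it reaches from about 400 to 925 mm from the base axis. Payload 3.4 kg.
Tool frame: the origin (TCP) lies midway between the tips of the shut fingers; the grasp point (between the pads) lies 19 mm behind it; x points along the fingers, y is the direction in which the jaws open and shut, and the axes are right-handed (so a half turn about x gives the same grasp; the last joint's range is limited). The gripper opens to 85 mm and grips with 20 to 120 N. Pads are 22 mm wide; open, the fingers measure 114 mm over their backs; the gripper's body (76 mm by 85 mm) begins 54 mm behind the grasp point. The pads swing forward as they close: fully open they stand 13 mm farther back than shut.
Start: joints at [1.085, 0.307, 1.506, -0, 1.328, -0.073], TCP at [230.699, 526.696, 231.305] pointing down, gripper open.
Joint ranges: [-3.12, 3.12], [-1.05, 2.28], [0.14, 2.33], [-1.42, 4.57], [0.1, 2.73], [-2.68, 2.68]. Speed limits (rad/s): [2.57, 2.57, 3.14, 3.14, 3.14, 3.14].

### API

Orientations are given as a rotation vector (axis times angle).
In Python, from cell import r, fingers, solver, vision, ticket gives the robot as it stands. Calls block until the motion is done:
- r.move_pose(position, orientation): joint-space move of the TCP to a pose.
- r.line_to(position, rot=None, rate=150, threshold=None): straight line of the TCP; rot=None keeps the orientation; rate is the mean speed in mm/s. With threshold (N) it stops when the force on the tool has changed by that much, and returns True; else False.
- r.move_joints(angles): joint-space move.
- fingers.move_gripper(opening, force=None): finger opening in mm; force is the grip in N (None keeps the last); returns when the fingers have stopped.
- r.sleep(seconds).
- solver.inverse_kinematics(position, orientation): joint angles nearest the present ones, or None.
- vision.grab_frame(name): name is "scene" or "top" or "wrist"; returns a dict with "color" (420x560x3 uint8, red, green, blue), "fx", "fy", "cx", "cy" (pixels), "rvec" (rotation vector, rad) and "tvec" (3), from world to camera coordinates, as OpenCV has them; the wrist camera has in their place "tool_from_camera" (4x4, takes a point from camera to tool coordinates, whose origin is the TCP and whose axes are the tool frame's). Camera axes: x right, y down, z forward; pixel columns grow to the right and rows downward; lengths in mm; the calibration is good to about 2 mm. A picture is of the moment at which its call begins: read the wrist's pose just before it. There is no depth.
A pose or a line that the arm cannot do raises r.PlanningError and nothing moves.
- ticket.hand_in(): hands the job in, once; it reports no verdict.
Readings, each from a call of its own:
- r.read_time(): time.
- r.read_joints(): joint angles.
- r.read_joint_vel(): joint speeds.
- r.read_tau(): joint torques, N m.
- r.read_tcp_pos(): TCP position.
- r.read_orientation(): TCP orientation.
- r.read_contact_force(): force on the tool from outside, world axes, zero at the start.
- r.read_moment(): the same for the moment, N m.
- r.read_finger_gap(): finger opening in mm.
Only numpy, scipy, OpenCV 4.12 (cv2) and the standard library are available. Lean on these libraries where they do the work, as an engineer would, in place of code of your own. Each camera call takes 0.05 s, during which the arm holds its last target.

## Working session

There is one attempt and no reset: what is moved stays moved. The work goes in short steps, each a Python script; the robot and the scene stay as the last script left them, time stands still between calls to the robot, and variables do not carry over. Pictures are saved under pics/ and viewed, and the job is handed in when it is done.

```bash
ls; mkdir -p pics; cat > h.py <<'E'
import numpy as np, cv2
from cell import r, fingers, solver, vision, ticket
def save(name, fn):
    f=vision.grab_frame(name); np.save('pics/'+fn+'.npy',f,allow_pickle=True)
    cv2.imwrite('pics/'+fn+'.png',f['color'][:,:,::-1]); return f
def load(fn): return np.load('pics/'+fn+'.npy',allow_pickle=True).item()
def ray(f,u,v):
    R,_=cv2.Rodrigues(np.array(f['rvec'],float)); t=np.array(f['tvec'],float).ravel()
    d=R.T@np.array([(u-f['cx'])/f['fx'],(v-f['cy'])/f['fy'],1]); return -R.T@t,d
def onz(f,u,v,z):
    o,d=ray(f,u,v); return o+d*(z-o[2])/d[2]
def proj(f,P):
    K=np.array([[f['fx'],0,f['cx']],[0,f['fy'],f['cy']],[0,0,1.]])
    return cv2.projectPoints(np.array(P,float).reshape(-1,3),np.array(f['rvec'],float),np.array(f['tvec'],float),K,None)[0].reshape(-1,2)
def tri(f1,p1,f2,p2):
    o1,d1=ray(f1,*p1);o2,d2=ray(f2,*p2);d1/=np.linalg.norm(d1);d2/=np.linalg.norm(d2)
    A=np.stack([d1,-d2],1);s=np.linalg.lstsq(A,o2-o1,rcond=None)[0]
    a=o1+s[0]*d1;b=o2+s[1]*d2;return (a+b)/2,np.linalg.norm(a-b)
E
python3 - <<'E'
from h import *
print(r.read_time(), r.read_orientation())
for n in('scene','top'):
    f=save(n,n+'0');print(n,f['fx'],ray(f,f['cx'],f['cy']))
E
```

```text
pics
0.0 [ 0.32219943  1.54700349 -0.32544146]
scene 484.5415076502221 (array([ 202.33931325, -705.74101051,  762.80849523]), array([ 0.3608077 ,  0.664669  , -0.65424225]))
top 390.36444131006294 (array([460.50228649, -52.96288516, 946.68690629]), array([ 0.14092994,  0.01465159, -0.98991115]))
```

View pics/scene0.png

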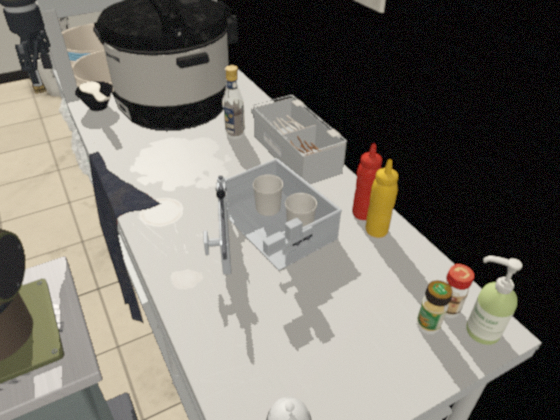

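View pics/top0.png

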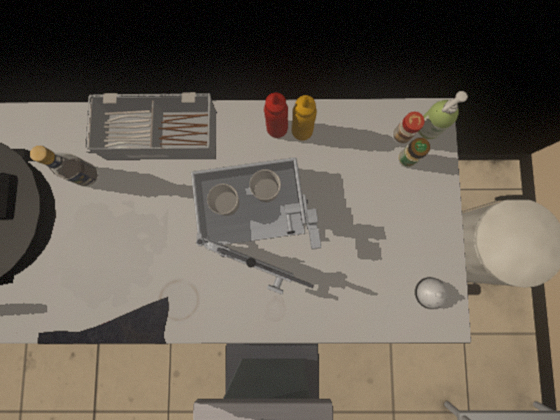

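Top view: carrier at about (195-310,160-245), gate open from its hinge post (200,241) to about (313,287), knob about (251,263), push plate about (276,288). I'll enlarge both views.

```bash
python3 - <<'E'
import cv2
a=cv2.imread('pics/top0.png')[150:300,185:335];cv2.imwrite('pics/top0c.png',cv2.resize(a,(600,600),interpolation=cv2.INTER_CUBIC))
a=cv2.imread('pics/scene0.png')[155:285,190:350];cv2.imwrite('pics/scene0c.png',cv2.resize(a,(736,598),interpolation=cv2.INTER_CUBIC))
E
```

```text
(no output)
```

View pics/top0c.png

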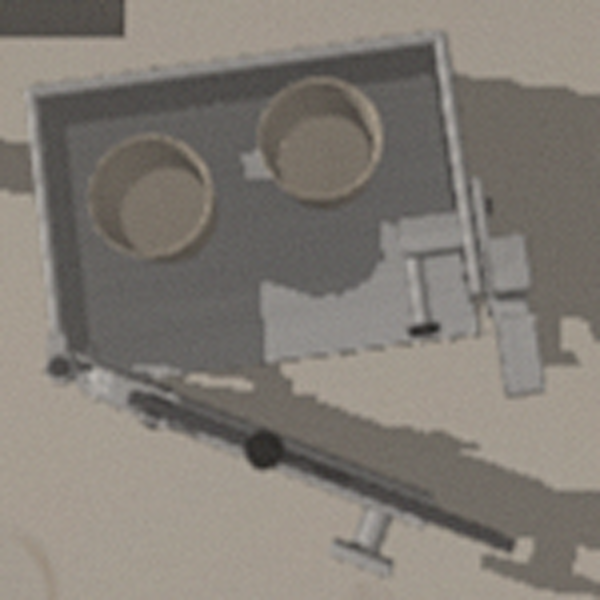

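View pics/scene0c.png

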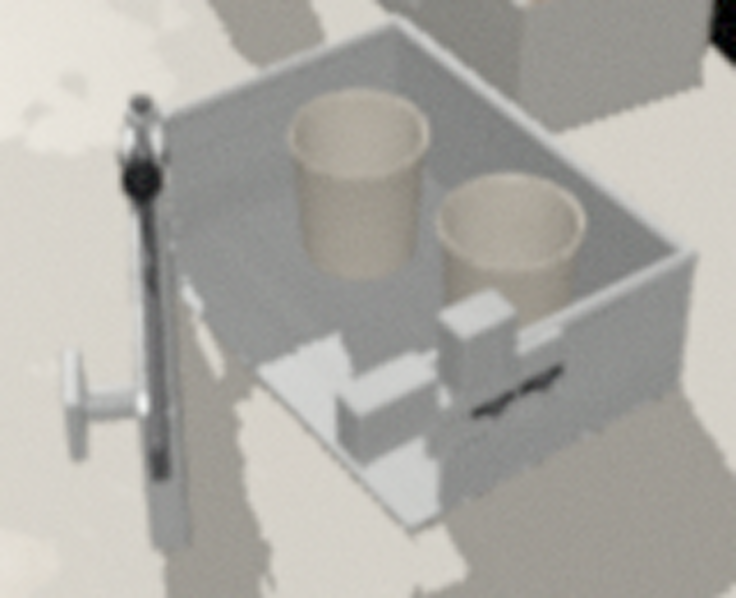

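```bash
python3 - <<'E'
from h import *
t=load('top0');s=load('scene0')
T=lambda u,v:(185+(u+.5)/4-.5,150+(v+.5)/4-.5)
S=lambda u,v:(190+(u+.5)/4.6-.5,155+(v+.5)/4.6-.5)
P={}
for n,(u,v,z) in dict(backL=(32,90,88),backR=(443,35,88),post=(60,367,104),wallFR=(478,300,88),l1=(498,305,120),l2=(535,302,120),l3=(543,392,120),l4=(507,397,120),b1=(485,240,134),b2=(523,235,134),b3=(530,288,134),b4=(493,295,134),knob=(265,448,152),tip=(512,545,114),pivot=(140,398,124),cupL=(151,195,74),cupR=(320,139,74)).items():
    P[n]=onz(t,*T(u,v),z);print(n,P[n].round(1))
print('knob tri',tri(t,T(265,448),s,S(142,181)))
print('post tri',tri(t,T(60,367),s,S(143,103)))
d=P['backL']-P['backR'];print(np.linalg.norm(d), 'yaw from back',np.arctan2(-d[0],d[1]))
# lip triangulations: front-right, back... scene near corner
print('lip front right (l3)',tri(t,T(543,392),s,S(365,460)))
g=P['tip']-P['post'];print(np.linalg.norm(g[:2]),np.arctan2(g[1],g[0]))
g=P['knob']-P['post'];print(np.linalg.norm(g[:2]),np.arctan2(g[1],g[0]))
# scene lip-top corners at z 120 : front-left(339,402)?, 
for uv,z in (((337,388),120),((372,412),120),((440,372),120),((407,352),120),((440,313),134),((480,335),134),((517,312),134),((478,290),134)): print(uv,onz(s,*S(*uv),z).round(1))
E
```

```text
backL [668.4 154.2  88. ]
backR [698.2 -78.2  88. ]
post [511.1 131.2 104. ]
wallFR [547.5 -95.8  88. ]
l1 [ 541.6 -104.8  120. ]
l2 [ 543.  -124.5  120. ]
l3 [ 495.4 -127.7  120. ]
l4 [ 492.9 -108.8  120. ]
b1 [574.5 -97.7 134. ]
b2 [ 577.  -117.6  134. ]
b3 [ 549.  -120.8  134. ]
b4 [ 545.4 -101.4  134. ]
knob [466.7  15.9 152. ]
tip [ 416.  -110.5  114. ]
pivot [493.3  84.3 124. ]
cupL [610.1  88.2  74. ]
cupR [641.7  -7.9  74. ]
knob tri (array([467.39651245,  15.65028731, 151.72277114]), np.float64(1.4582058979092192))
post tri (array([512.89895523, 130.91841251, 102.17745968]), np.float64(3.6976030075823783))
234.36964127183086 yaw from back 0.12739317182064663
lip front right (l3) (array([ 498.47829474, -130.88211821,   94.90166178]), np.float64(4.357745578277519))
259.7133544115554 -1.9455212815428216
123.55188387915899 -1.9380111608716388
(337, 388) [ 498.4 -111.1  120. ]
(372, 412) [ 504.6 -130.4  120. ]
(440, 372) [ 540.7 -122.9  120. ]
(407, 352) [ 534.4 -105.7  120. ]
(440, 313) [ 550.8 -104.3  134. ]
(480, 335) [ 558.8 -124.   134. ]
(517, 312) [ 579.7 -119.   134. ]
(478, 290) [572.2 -99.2 134. ]
```

```bash
cat >> h.py <<'E'
from scipy.spatial.transform import Rotation as Ro
def down(a,sgn=1):  # tool x down, tool y along angle a
    y=sgn*np.array([np.cos(a),np.sin(a),0]);x=np.array([0,0,-1.]);return Ro.from_matrix(np.stack([x,y,np.cross(x,y)],1)).as_rotvec()
def wshot(fn):
    p=np.array(r.read_tcp_pos(),float);R=Ro.from_rotvec(r.read_orientation()).as_matrix()
    f=vision.grab_frame('wrist');M=np.array(f['tool_from_camera']);W=np.eye(4);W[:3,:3]=R;W[:3,3]=p
    C=np.linalg.inv(W@M);f['rvec']=cv2.Rodrigues(C[:3,:3])[0].ravel();f['tvec']=C[:3,3]
    np.save('pics/'+fn+'.npy',f,allow_pickle=True);cv2.imwrite('pics/'+fn+'.png',f['color'][:,:,::-1]);return f
E
python3 - <<'E'
from h import *
for a in(-0.371,0.02):
  for s in(1,-1):
    for z in (133,260):
      print(a,s,z,solver.inverse_kinematics([467,16,z],down(a,s)))
r.move_pose([467,16,265],down(-0.371,1) )
fingers.move_gripper(50)
wshot('w1');print(r.read_time(),r.read_joints(),r.read_tcp_pos(),r.read_contact_force(),r.read_finger_gap())
E
```

```text
-0.371 1 133 [-0.05618641  0.26386689  1.86122169  0.          1.01650407  0.31481359]
-0.371 1 260 [-0.05618641  0.13177406  1.67058639  0.          1.33923221  0.31481359]
-0.371 -1 133 None
-0.371 -1 260 None
0.02 1 133 [-5.61864073e-02  2.63866894e-01  1.86122169e+00 -4.44089210e-16
  1.01650407e+00 -7.61864073e-02]
0.02 1 260 [-5.61864073e-02  1.31774061e-01  1.67058639e+00 -4.44089210e-16
  1.33923221e+00 -7.61864073e-02]
0.02 -1 133 None
0.02 -1 260 None
2.6167 [-5.58485342e-02  1.28001958e-01  1.66214526e+00  9.47942908e-06
  1.35151634e+00  3.14803908e-01] [466.98769037  16.16161017 264.97695118] [-0.62349436 -0.04265931  0.00905418] 50.16123420114663
```

View pics/w1.png

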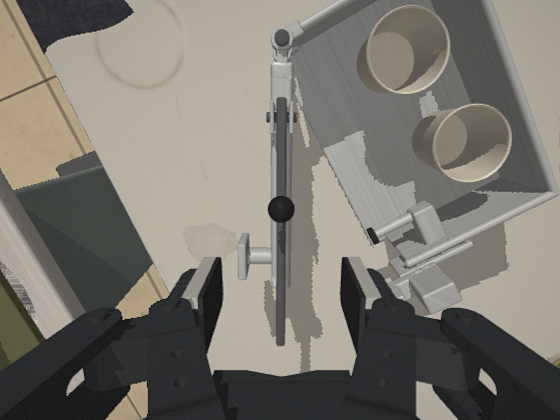

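```bash
python3 - <<'E'
from h import *
f=load('w1')
for n,u,v,z in (('post',282,38,104),('knob',281,208,152),('tip',281,345,118),('backR',554,193,88),('back2',490,0,88),('wR2',405,262,88),('plate',240,256,100),('cupRim',476,142,74)):
    print(n,onz(f,u,v,z).round(1))
B=onz(f,554,193,88)-onz(f,490,0,88);print('yaw back',np.arctan2(B[0],-B[1]))
B=onz(f,554,193,88)-onz(f,405,262,88);print('yaw right',np.arctan2(B[1],B[0]))
a=onz(f,281,345,118)-onz(f,282,38,104);print(np.linalg.norm(a[:2]),np.arctan2(a[1],a[0]))
a=onz(f,281,208,152)-onz(f,282,38,104);print(np.linalg.norm(a[:2]),np.arctan2(a[1],a[0]))
im=cv2.imread('pics/w1.png')[150:330,340:560];cv2.imwrite('pics/w1c.png',cv2.resize(im,None,fx=3.3,fy=3.3,interpolation=cv2.INTER_CUBIC))
E
```

```text
post [512.4 131.9 104. ]
knob [467.3  17.7 152. ]
tip [ 416.8 -112.6  118. ]
backR [696.7 -74.   88. ]
back2 [676.8 100.9  88. ]
wR2 [552.3 -90.2  88. ]
plate [411.1 -23.6 100. ]
cupRim [647.8  -7.5  74. ]
yaw back 0.1132164751882837
yaw right 0.11177439729897201
262.51222891442325 -1.9434817240009004
122.80240453433483 -1.9466531200508361
```

View pics/w1c.png

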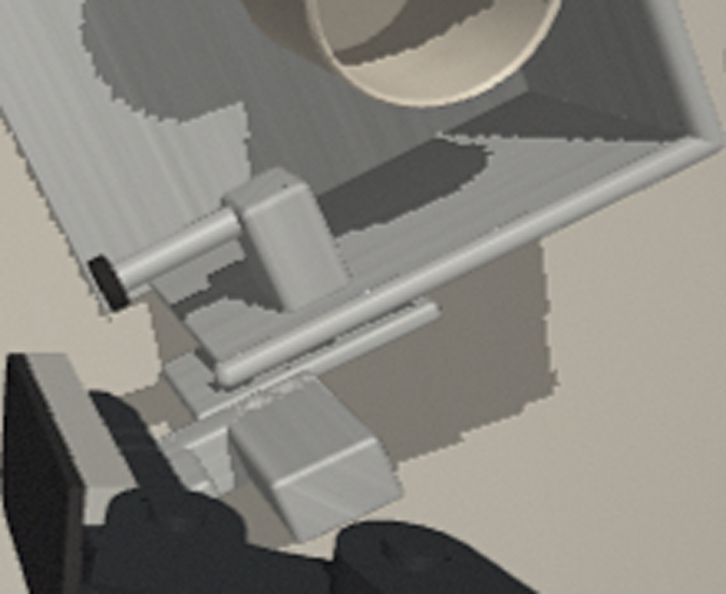

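```bash
python3 - <<'E'
from h import *
f=load('w1');th=.1125;X=np.array([np.cos(th),np.sin(th)]);Y=np.array([-X[1],X[0]]);H=np.array([512.,131.5])
for u,v in((230,425),(275,488),(315,375),(378,437)):
    p=onz(f,340+u/3.3,150+v/3.3,134);d=p[:2]-H;print(p.round(1),'carrier',d@X-85,d@Y+115)
s=load('scene0')
for uv,z in (((337,388),120),((372,412),120),((440,372),120),((407,352),120),((440,313),134),((480,335),134),((517,312),134),((478,290),134)):
    p=onz(s,190+uv[0]/4.6,155+uv[1]/4.6,z);d=p[:2]-H;print(z,'c',d@X-85,d@Y+115)
E
```

```text
[543.  -81.6 134. ] carrier -78.13220102356576 -100.18864381209693
[ 548.9 -102.6  134. ] carrier -74.6414060034548 -121.77116448593006
[566.3 -76.1 134. ] carrier -54.34018605759874 -97.38417897556474
[576.8 -98.2 134. ] carrier -46.42117672197962 -120.50011884340398
120 c -125.74425749232688 -125.8791948466804
120 c -121.77977272861273 -145.71194522357297
120 c -85.09693834232245 -142.30805548470954
120 c -89.42718011463353 -124.53356763279626
134 c -72.93351168845753 -124.98228800063094
134 c -67.19677401861739 -145.46395580817597
134 c -45.92924720942084 -142.85008368801192
134 c -51.14660757204851 -122.33823420307638
```

Wrist view: the gate lies along column 281, with post (282,38), knob (281,208) and bar end (281,345). The 262 mm reach from hinge to bar end matches the drawing. Carrier yaw is 0.1125, gate about 0.486 rad, and the keeper about +5 mm behind nominal. Next I grip the knob, lift it, and swing the gate to 0.107.

```bash
cat >> h.py <<'E'
th=.1125;H=np.array([512.,131.5])
def gd(g): a=th-np.pi/2-g; return np.array([np.cos(a),np.sin(a)])
def gn(g): a=th-g; return np.array([np.cos(a),np.sin(a)])
def knob(g,ph):
    rad=60+65*np.cos(ph)-38*np.sin(ph); z=114+38*np.cos(ph)+65*np.sin(ph)
    return np.r_[H+rad*gd(g),z]
def tcp(g,ph): return knob(g,ph)-[0,0,19]
def st(m=''): print(m,round(r.read_time(),2),np.round(r.read_tcp_pos(),1),np.round(r.read_contact_force(),2),'gap',round(r.read_finger_gap(),1),flush=True)
E
python3 - <<'E'
from h import *
print(knob(.486,0))
R=down(th-.486)
r.line_to([467,16,133],R,rate=120,threshold=8); st('down')
fingers.move_gripper(0,20); st('grip')
wshot('w2')
E
```

```text
[466.39045548  15.11800204 152.        ]
down 3.87 [467.6  15.9 133.6] [ 0.11 -0.92  0.05] gap 50.6
grip 4.25 [467.4  16.  133.6] [-0.71 -0.3   3.81] gap 18.2
```

View pics/w2.png

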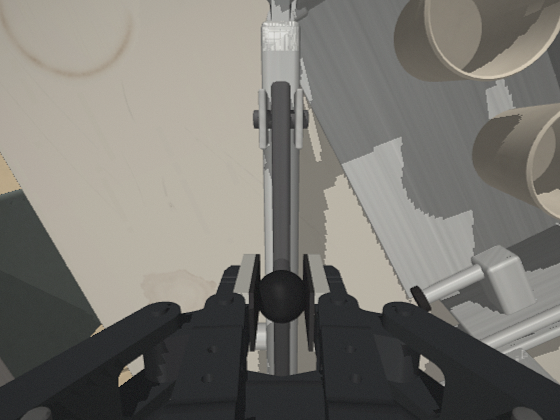

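The ball at (281,296) is held between the pads, with a gap of 18.2 mm. Now lift and check.

```bash
python3 - <<'E'
from h import *
off=np.array(r.read_tcp_pos())-tcp(.486,0); off[2]=max(min(off[2],1),-1); print(off)
for ph in(.08,.16):
    r.line_to(tcp(.486,ph)+off,down(th-.486),rate=25); st(ph)
save('scene','s3');wshot('w3')
a=cv2.imread('pics/s3.png')[155:285,170:350];b=cv2.imread('pics/w3.png')
cv2.imwrite('pics/s3c.png',np.hstack([cv2.resize(a,(400,289)),cv2.resize(b,(400,289))]))
E
```

```text
[1.03748399 0.83661306 0.60139867]
0.08 4.72 [468.1  18.9 138.4] [-1.13 -2.06 -1.64] gap 18.3
0.16 5.11 [470.   22.5 143.6] [-0.58 -1.51 -1.63] gap 17.9
```

View pics/s3c.png

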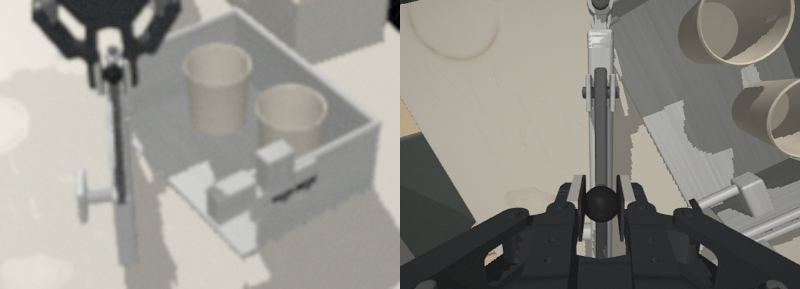

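The knob carries about 1.6 N downwards, which fits the bar's weight on the knob, and the ball is still between the pads. So the bar is up. Swinging in now.

```bash
python3 - <<'E'
from h import *
off=np.array([1.0,.8,.6])
# express offset in gate frame so it turns with the gate
on,od=off[:2]@gn(.486),off[:2]@gd(.486)
o=lambda g:np.r_[on*gn(g)+od*gd(g),.6]
for g in np.linspace(.486,.107,7)[1:]:
    r.line_to(tcp(g,.16)+o(g),down(th-g),rate=40)
    st(round(g,3))
save('scene','s4');save('top','t4');wshot('w4')
a=cv2.imread('pics/s4.png')[155:285,190:350];b=cv2.imread('pics/t4.png')[150:300,185:335]
cv2.imwrite('pics/s4c.png',np.hstack([cv2.resize(a,(480,390)),cv2.resize(b,(310,390))]))
cv2.imwrite('pics/s4d.png',cv2.resize(a,(736,598),interpolation=cv2.INTER_CUBIC))
E
```

```text
0.423 5.54 [477.4  19.9 143.5] [-0.02 -0.97 -1.75] gap 18.2
0.36 5.88 [484.2  17.9 143.5] [ 0.7  -0.27 -2.14] gap 18.2
0.296 6.21 [491.3  16.4 143.5] [ 0.54 -1.33 -2.69] gap 18.1
0.233 6.54 [498.6  15.3 143.5] [ 0.62 -1.13 -2.06] gap 17.9
0.17 6.88 [505.9  14.7 143.5] [-0.04 -0.68 -1.45] gap 18.0
0.107 7.21 [513.3  14.5 143.5] [ 1.22 -1.23 -2.47] gap 18.2
```

View pics/s4d.png

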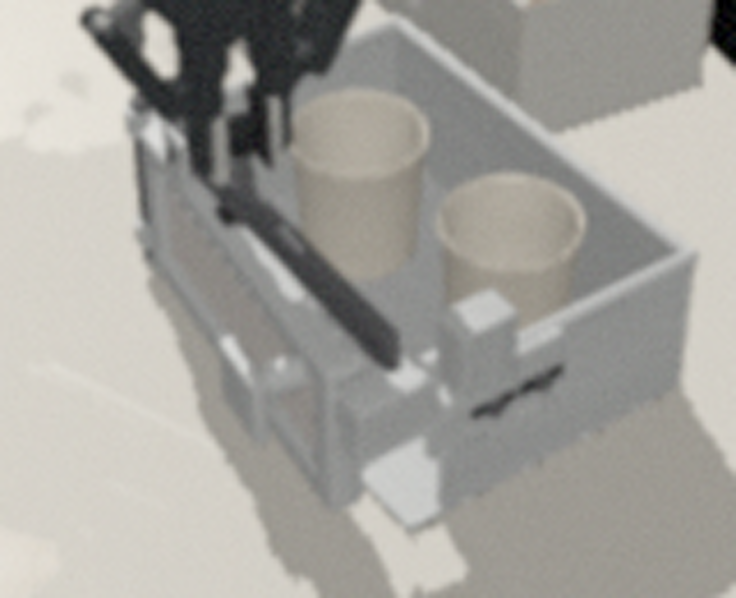

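View pics/w4.png

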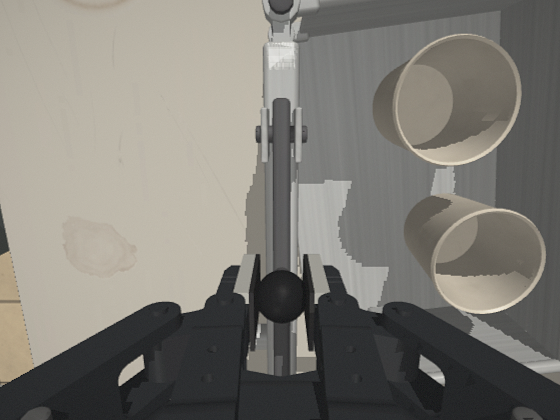

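Scene view: the bar end (390,350) hangs over the lip top (385,380). I'll lower it onto the lip and release.

```bash
python3 - <<'E'
from h import *
off=np.array([1.0,.8,.6]);g=.107
on,od=off[:2]@gn(.486),off[:2]@gd(.486)
o=np.r_[on*gn(g)+od*gd(g),.6]
r.line_to(tcp(g,.087)+o,down(th-g),rate=20,threshold=4);st('low')
fingers.move_gripper(45);st('open')
p=np.array(r.read_tcp_pos());p[2]=240
r.line_to(p,rate=120);st('up')
fingers.move_gripper(0)
save('scene','s5');wshot('w5');save('top','t5')
a=cv2.imread('pics/s5.png')[155:285,190:350]
cv2.imwrite('pics/s5d.png',cv2.resize(a,(736,598),interpolation=cv2.INTER_CUBIC))
E
```

```text
low 7.67 [513.2  11.4 139.4] [0.45 0.66 4.52] gap 18.4
open 8.05 [512.3  11.3 138.3] [-0.34 -0.17 -0.84] gap 44.8
up 9.04 [511.7  11.3 239.3] [-0.36 -0.09  0.06] gap 45.1
```

View pics/s5d.png

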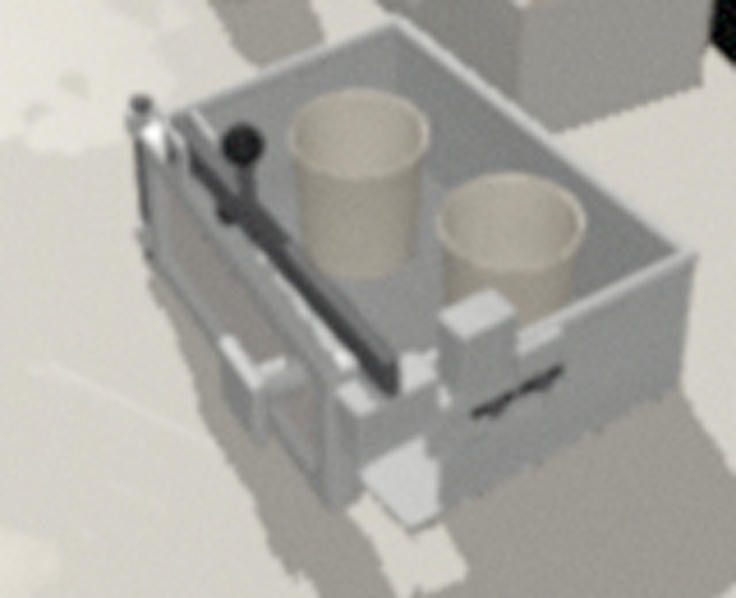

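View pics/w5.png

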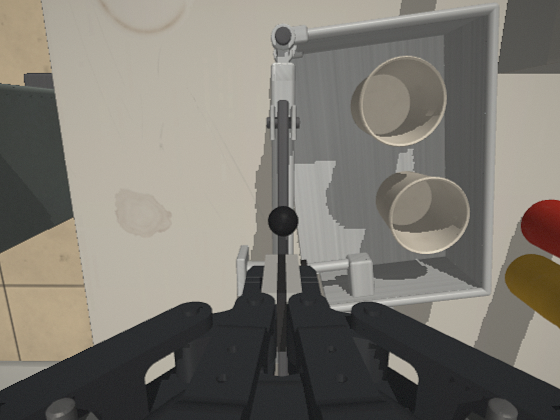

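The bar is resting on the lip, its end at (395,385) on the lip top, and the gate stays put. Next I push the plate slowly with the shut fingertips, tilted, watching the force.

```bash
cat >> h.py <<'E'
def padp(g,z=77): return np.r_[H+190*gd(g)-40*gn(g),z]
def tilt(g,al,s=1):
    n=np.r_[gn(g),0];x=np.sin(al)*n+np.cos(al)*np.array([0,0,-1.]);y=s*np.r_[gd(g),0];return Ro.from_matrix(np.stack([x,y,np.cross(x,y)],1)).as_rotvec()
E
python3 - <<'E'
from h import *
for al in(.5,.7,.9):
  for s in(1,-1):
    for P in (padp(.107)-np.r_[35*gn(.107),0],padp(.107)-np.r_[35*gn(.107),-160],padp(-.07)):
      q=solver.inverse_kinematics(P,tilt(.107,al,s));print(al,s,P.round(),None if q is None else np.round(q,2))
w=load('w5')
print('knob',onz(w,283,221,157.5),knob(.107,.085)); print('pad left top edge',onz(w,241,260,100),'exp',padp(.107,100))
E
```

```text
0.5 1 [438. -59.  77.] None
0.5 1 [438. -59. 237.] [-0.39 -0.11  2.11  0.29  0.7   1.  ]
0.5 1 [507. -63.  77.] [-0.32  0.3   2.25  0.94  0.19  0.35]
0.5 -1 [438. -59.  77.] None
0.5 -1 [438. -59. 237.] [-0.39 -0.11  2.11  0.29  0.7  -2.14]
0.5 -1 [507. -63.  77.] None
0.7 1 [438. -59.  77.] None
0.7 1 [438. -59. 237.] [-0.5  -0.15  2.27  0.72  0.49  0.52]
0.7 1 [507. -63.  77.] None
0.7 -1 [438. -59.  77.] None
0.7 -1 [438. -59. 237.] [-0.5  -0.15  2.27  0.72  0.49 -2.62]
0.7 -1 [507. -63.  77.] None
0.9 1 [438. -59.  77.] None
0.9 1 [438. -59. 237.] None
0.9 1 [507. -63.  77.] None
0.9 -1 [438. -59.  77.] None
0.9 -1 [438. -59. 237.] None
0.9 -1 [507. -63.  77.] None
knob [513.6230983   11.91187562 157.5       ] [512.66846232   9.96262138 157.38115701]
pad left top edge [478.86101753 -39.78624586 100.        ] exp [473.04559973 -58.71712515 100.        ]
```

```bash
python3 - <<'E'
from h import *
for al in(0,.1,.2,.3):
  for s in(1,-1):
    print(al,s,[None if (q:=solver.inverse_kinematics(P,tilt(.107,al,s))) is None else np.round(q,2) for P in (padp(.107,73)-np.r_[28*gn(.107),0],padp(.107)-np.r_[28*gn(.107),-160],padp(-.07,73))])
E
```

```text
0 1 [array([-0.23,  0.33,  1.97,  0.  ,  0.84,  1.34]), array([-0.23,  0.12,  1.74,  0.  ,  1.28,  1.34]), array([-0.21,  0.4 ,  1.84,  0.  ,  0.9 ,  1.36])]
0 -1 [array([-0.23,  0.33,  1.97, -0.  ,  0.84, -1.8 ]), array([-0.23,  0.12,  1.74,  0.  ,  1.28, -1.8 ]), array([-0.21,  0.4 ,  1.84, -0.  ,  0.9 , -1.78])]
0.1 1 [array([-0.25,  0.29,  2.05,  0.04,  0.7 ,  1.29]), array([-0.25,  0.07,  1.81,  0.03,  1.17,  1.31]), array([-0.22,  0.36,  1.92,  0.03,  0.76,  1.32])]
0.1 -1 [array([-0.25,  0.29,  2.05,  0.04,  0.7 , -1.85]), array([-0.25,  0.07,  1.81,  0.03,  1.17, -1.83]), array([-0.22,  0.36,  1.92,  0.03,  0.76, -1.82])]
0.2 1 [array([-0.27,  0.27,  2.13,  0.1 ,  0.56,  1.21]), array([-0.27,  0.02,  1.88,  0.06,  1.05,  1.27]), array([-0.24,  0.33,  2.  ,  0.08,  0.62,  1.26])]
0.2 -1 [array([-0.27,  0.27,  2.13,  0.1 ,  0.56, -1.93]), array([-0.27,  0.02,  1.88,  0.06,  1.05, -1.87]), array([-0.24,  0.33,  2.  ,  0.08,  0.62, -1.88])]
0.3 1 [array([-0.3 ,  0.25,  2.21,  0.23,  0.41,  1.07]), array([-0.3 , -0.02,  1.95,  0.11,  0.93,  1.21]), array([-0.26,  0.31,  2.08,  0.18,  0.46,  1.16])]
0.3 -1 [array([-0.3 ,  0.25,  2.21,  0.23,  0.41, -2.07]), array([-0.3 , -0.02,  1.95,  0.11,  0.93, -1.93]), array([-0.26,  0.31,  2.08,  0.18,  0.46, -1.99])]
```

```bash
python3 - <<'E'
from h import *
al=.2
R=tilt(.107,al)
p0=padp(.107,75)-np.r_[30*gn(.107),0]
r.line_to([455,-10,245],rate=200)
r.move_pose(p0+[0,0,165],R);st('above')
r.line_to(p0,R,rate=120,threshold=8);st('at')
f0=np.array(r.read_contact_force());fb=f0
r.line_to(padp(.107,75)-np.r_[13*gn(.107),0],R,rate=50,threshold=3);st('near')
save('scene','s6');save('top','t6')
a=cv2.imread('pics/s6.png')[155:285,190:350]
cv2.imwrite('pics/s6d.png',cv2.resize(a,(736,598),interpolation=cv2.INTER_CUBIC))
E
```

```text
above 11.41 [443.7 -58.8 240.1] [ 0.7  -0.33  0.21] gap 0.5
at 12.93 [443.5 -59.   75.5] [0.89 0.14 0.36] gap 0.1
near 13.43 [460.4 -58.8  75. ] [-0.08  0.13 -0.27] gap 0.0
```

View pics/s6d.png

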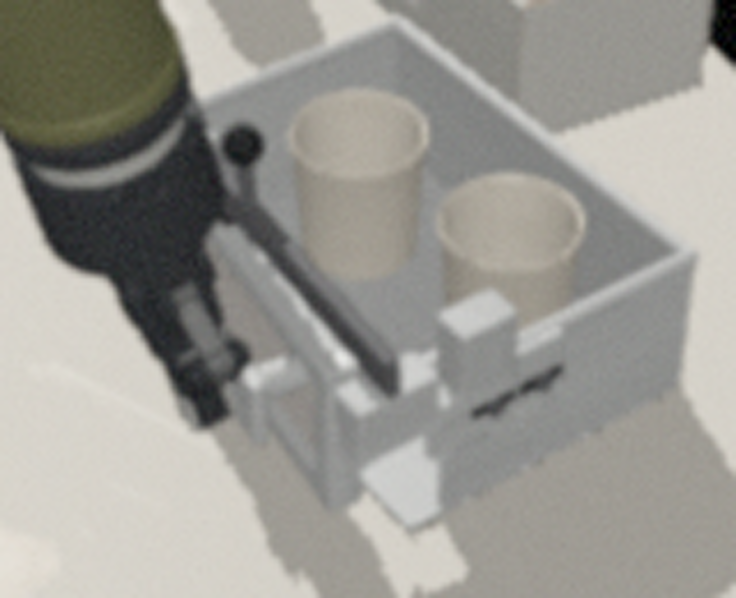

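The fingertips (205,410) are just in front of the plate (250,400), and the bar is still on the lip. Creeping in.

```bash
cat > push.py <<'E'
from h import *
import sys
g0,g1,lim=map(float,sys.argv[1:4]);c=12.5
fb=np.array([.3,0,0])
for g in np.arange(g0,g1,-.01):
    hit=r.line_to(padp(g,75)-np.r_[c*gn(g),0],tilt(g,.2),rate=10,threshold=4)
    F=np.mean([np.array(r.read_contact_force()) for _ in range(3)],0)
    fn=-(F-fb)[:2]@gn(g)
    print(round(g,3),round(r.read_time(),2),np.round(r.read_tcp_pos(),1),F.round(1),'Fn',round(fn,2),hit,flush=True)
    if hit or fn>lim: break
save('scene','p');cv2.imwrite('pics/p%d.png'%(1000*r.read_time()),cv2.resize(cv2.imread('pics/p.png')[155:285,190:350],(736,598),interpolation=cv2.INTER_CUBIC))
E
python3 push.py .1 .0 7; ls pics/p[0-9]*
```

```text
0.1 13.86 [461.9 -59.2  75. ] [-0.1  0.8  1.1] Fn 0.42 False
0.09 14.21 [463.8 -59.7  75. ] [-0.3 -0.1 -0.5] Fn 0.61 False
0.08 14.56 [465.8 -60.1  75. ] [-0.5 -0.1  0.2] Fn 0.81 False
0.07 14.91 [467.8 -60.6  75. ] [ 0.3 -0.7 -0.2] Fn 0.08 False
0.06 15.26 [469.8 -61.1  75.1] [-0.1  0.4 -0.4] Fn 0.33 False
0.05 15.61 [471.7 -61.5  75. ] [-0.6 -0.  -0.6] Fn 0.86 False
0.04 15.96 [473.2 -61.8  74.9] [-1.7 -0.2  0.5] Fn 1.97 False
0.03 16.31 [475.2 -62.1  74.9] [-2.  -0.   0.4] Fn 2.29 False
0.02 16.66 [477.3 -62.5  74.9] [-1.5  0.2 -0.4] Fn 1.73 False
0.01 17.01 [479.3 -62.8  74.9] [-2.3  0.6 -0.7] Fn 2.49 False
pics/p17058.png
```

View pics/p17058.png

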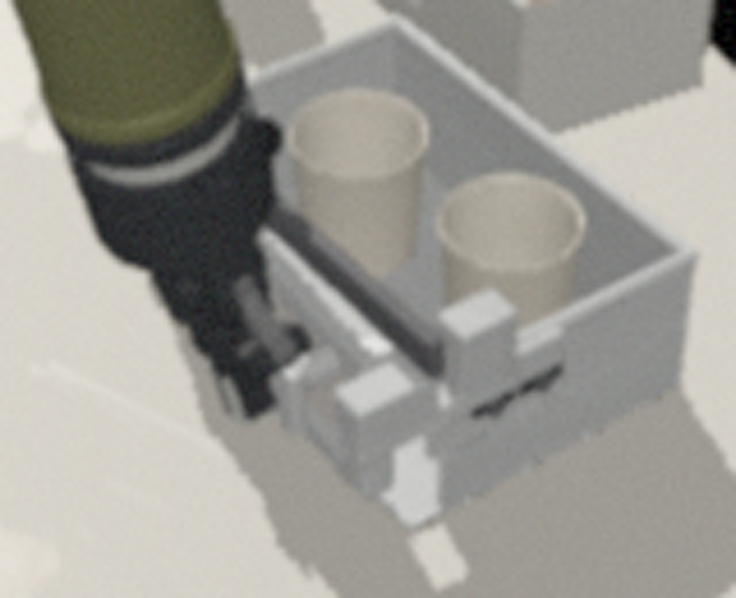

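```bash
python3 push.py 0 -.035 7; ls pics/p[0-9]*
```

```text
0.0 17.41 [481.2 -63.2  75. ] [-3.4  0.1 -1. ] Fn 3.71 False
-0.01 17.76 [483.2 -63.5  75. ] [-2.7 -0.2 -0.7] Fn 2.96 False
-0.02 18.11 [485.4 -63.8  75.1] [-2.6 -0.1 -1.3] Fn 2.92 False
-0.03 18.46 [487.2 -64.1  75. ] [-2.4 -0.3  0.2] Fn 2.69 False
pics/p17058.png
pics/p18508.png
```

View pics/p18508.png

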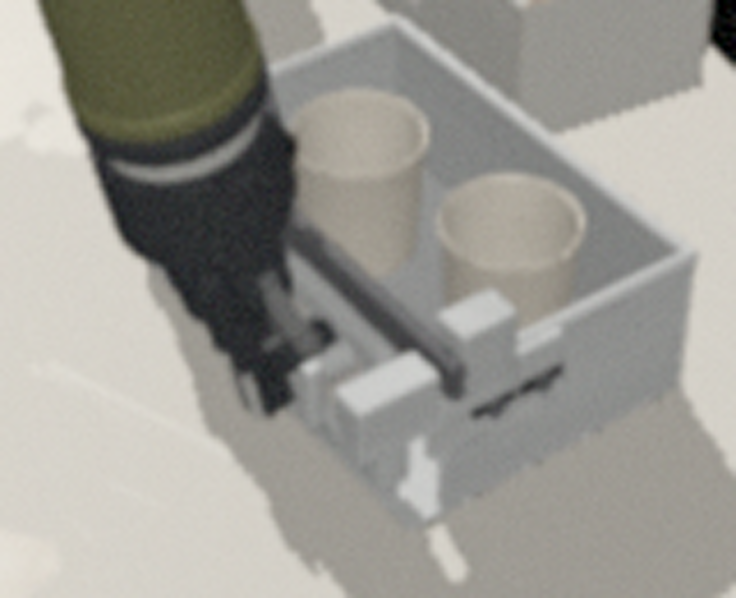

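```bash
python3 - <<'E'
from h import *
s=load('p')
for g in(.02,0,-.02):
  for z in(104,124,136):
    print(g,z,((proj(s,np.r_[H+262*gd(g),z])[0]-[190,155])*4.6).round())
t=save('top','t7');w=wshot('w7')
cv2.imwrite('pics/t7c.png',cv2.resize(cv2.imread('pics/t7.png')[150:300,185:335],(600,600),interpolation=cv2.INTER_CUBIC))
E
```

```text
0.02 104 [436. 411.]
0.02 124 [437. 376.]
0.02 136 [437. 355.]
0 104 [446. 406.]
0 124 [447. 371.]
0 136 [448. 350.]
-0.02 104 [456. 401.]
-0.02 124 [457. 366.]
-0.02 136 [458. 345.]
```

View pics/t7c.png

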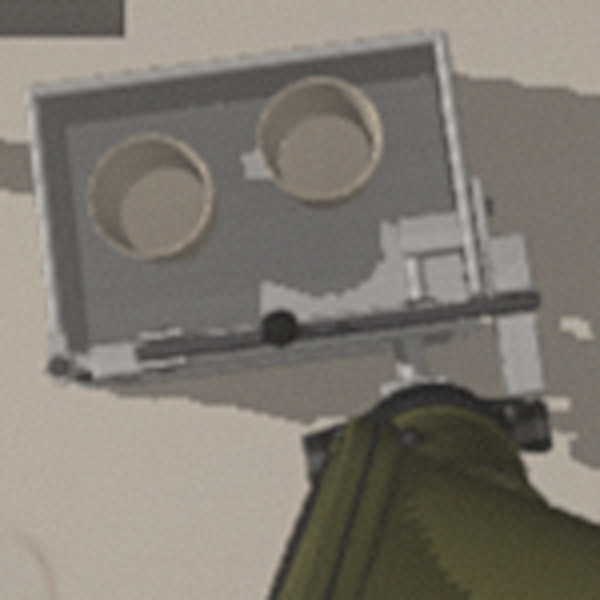

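View pics/w7.png

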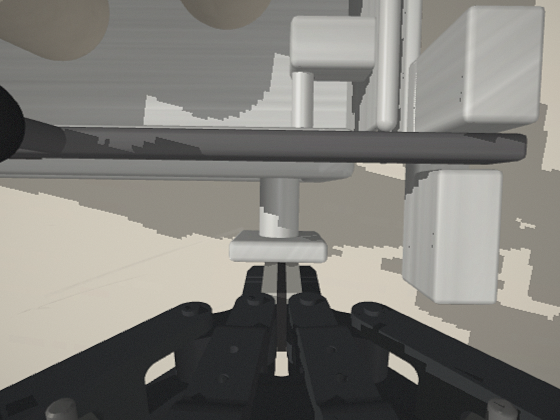

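The bar end's lower corner at (455,398) in the scene crop matches z 104 (expected 456,401), and the wrist view shows the bar between lip and back wall. So it has dropped, with only the buffer's ~2.7 N on the tool. I'll back off slowly and check that it holds.

```bash
python3 - <<'E'
from h import *
p=np.array(r.read_tcp_pos());n=np.r_[gn(-.02),0]
r.line_to(p-6*n,rate=12);st();r.line_to(p-45*n,rate=60);st()
r.line_to(p-45*n+[0,0,170],rate=120)
r.move_pose([400,150,300],down(th-.107));st()
r.sleep(.5)
save('scene','s8');save('top','t8')
a=cv2.resize(cv2.imread('pics/s8.png')[155:285,190:350],(736,598),interpolation=cv2.INTER_CUBIC);cv2.imwrite('pics/s8d.png',a)
E
```

```text
19.25 [481.7 -65.   75.3] [-0.53 -0.14 -0.53] gap 0.4
 20.05 [443.  -70.3  75.3] [ 0.4  -0.43  0.44] gap -0.2
 22.53 [399.8 149.6 299.3] [-0.63 -0.44 -0.72] gap 0.0
```

View pics/s8d.png

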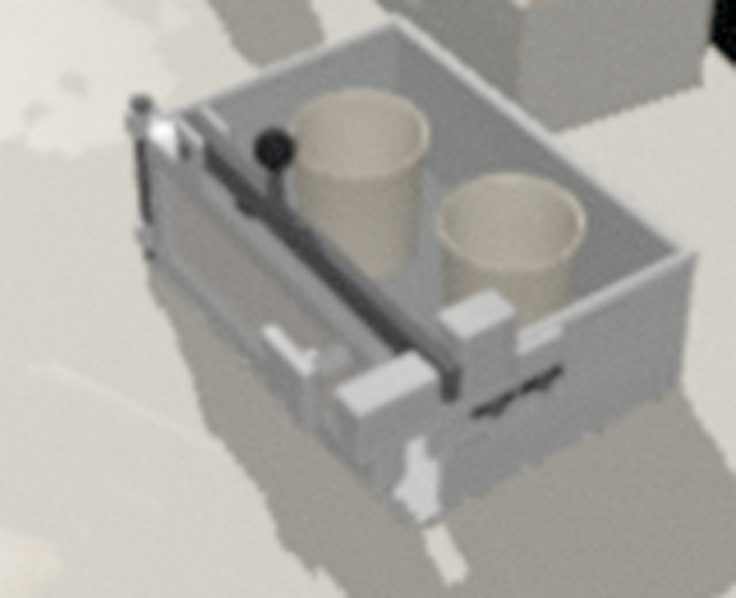

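View pics/t8.png

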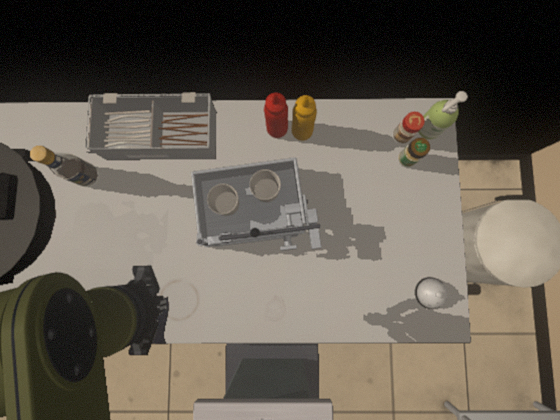

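```bash
python3 - <<'E'
from h import *
s=load('s8');t=load('t8')
def blob(f,x0,y0,x1,y1):
    g=cv2.erode((f['color'][y0:y1,x0:x1].max(2)<55).astype(np.uint8),np.ones((3,3),np.uint8))
    n,l,st_,c=cv2.connectedComponentsWithStats(g);i=1+st_[1:,4].argmax();return c[i]+[x0,y0],st_[i,4]
a=blob(s,238,178,260,195);b=blob(t,247,224,263,240);print(a,b,tri(t,b[0],s,a[0]),knob(-.02,0))
ticket.hand_in();print(r.read_time())
E
```

```text
(array([249.11111111, 187.55555556]), np.int32(18)) (array([255.5, 232.5]), np.int32(14)) (array([526.52161338,   6.27719892, 152.6491405 ]), np.float64(2.147290865082737)) [528.51407996   7.59566124 152.        ]
the job is handed in; nothing more can be done
the job is handed in; nothing more can be done
```

The gate is shut and latched, and I handed the job in at about 23 s of the 61 s allowed.

**What I did:** I gripped the knob and lifted the bar. I then swung the gate to about 0.107 rad, lowered the bar onto the lip and let go. With the shut fingertips I pushed the plate in slowly until the bar dropped into the notch. The push force stayed under 4 N, nearly all of it the buffer, and I stopped before any force jump showed the bar against the back wall.

**Last checks, arm clear and half a second after it stopped:**
- **Bar down:** the knob measured 152.6 mm high by two cameras, against 152 with the bar fully down. The bar's end sits between the lip and the back wall at the fully-down height, to within a few pixels.
- **Gate holding:** it stayed at about -0.02 rad after I let go, with the buffer pushing against it.
- **Cups:** both look to be standing where they were in the first pictures.

**What disagreed:**
- **Keeper position:** my wrist-camera reading of the keeper was about 20 mm off in y, so I used the scene view instead.
- **Pushing distance:** the gate angle I worked out from the fingertip position was about 0.03 rad too low during the push. I went by the buffer force and the pictures instead.

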